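# Slide the roaster's touch control up to dark

### The arm

A 6-joint arm with a two-finger parallel gripper is mounted at the origin on the work surface. World frame = base frame: x ahead of the robot, y to its left, z up, the work surface at z = 0. Lengths are in m, angles in rad, forces in N, time in s.
With the tool pointing down it reaches from about 0.275 to 0.825 m from the base axis. Payload 5.2 kg.
Tool frame: the origin (TCP) lies at the very end of the fingers, on their centre line; the grasp point (between the pads) lies hold_point_z behind it (hold_point_z is the distance from the TCP to the grasp point, in m); z points along the fingers, y is the line along which they close (so a half turn about z gives the same grasp; the last joint's range is limited). The gripper opens to 93 mm and grips with 3 to 60 N. Pads are 15 mm wide; open, the fingers measure 128 mm over their backs; the gripper's body (75 mm by 188 mm) begins 65 mm behind the grasp point.
Start: joints at [1.145, 0.259, 1.535, -0, 1.348, -0.203], TCP at [0.122, 0.536, 0.219] pointing down, gripper open.
Joint ranges: [-3.14, 3.14], [-0.91, 2.08], [0.19, 2.58], [-1.22, 4.36], [0.22, 2.71], [-3.12, 3.12]. Speed limits (rad/s): [2.57, 2.57, 3.14, 3.14, 3.14, 3.14].

### API

Orientations are given as a rotation vector (axis times angle).
In Python, from rig import sense, camera, calibration, close_job, hold_point_z gives the robot as it stands.
- The arm moves only by the tool play_rows, never from a script. Its argument "commands" is a list of rows, each a list of 5 numbers: the shift along the tool's x, y, z in mm, then the turn about the tool's z in degrees, then the gripper command: -1 is shut, 1 is fully open, values between are in proportion. In form: [[tx, ty, tz, twist, hand], ...]. A call has exactly 5 rows; each row shifts and turns the commanded pose from where the row before left it, along the tool's axes as they then stand; what a row does not reach is not made up. A row lasts 1/12 s, in which the tool goes at most 41.7 mm and 7.16 degrees, less where a joint would pass 70% of its speed; a pose out of reach is approached as far as the arm can. A call with a gripper value outside its range is refused whole. The fingers move at their own pace and stop on an object; "squeeze" is the grip in N (left out, the last holds). Time passes only in rows, so rows that do not move let the fingers close, or fill a call up. It gives the time, the measured TCP pose, the force, the opening and the grip force at its end, in the units of the state.
- sense(): the state, without advancing time (a new reading comes with each control period).
- camera(name): name is "side" or "top" or "wrist"; returns the picture (420x560x3 uint8, red, green, blue); there is no depth.
- calibration(name): a dict with "K" (3x3 intrinsics, pixels), "dist_coeffs" ([k1, k2, p1, p2, k3] as OpenCV has them; the pictures are not rectified), "rvec" (rotation vector, rad) and "tvec" (3), from world to camera coordinates, as OpenCV has them; the wrist camera has in their place "T_tool_cam" (4x4, takes a point from camera to tool coordinates, whose origin is the TCP and whose axes are the flange's). Camera axes: x right, y down, z forward; pixel columns grow to the right and rows downward; lengths in m; the calibration is good to about 2 mm. A picture is of the moment at which its call begins: read the wrist's pose just before it. calibration takes no time and is no camera call.
- close_job(): hands the job in; it is judged then, once.
The state is a dict: "time_s": time; "q": joint angles; "joint_vel": joint speeds; "tau": joint torques, N m; "tcp_pos": TCP position; "tcp_rot": TCP orientation; "contact_force": force on the tool from outside, world axes, zero at the start; "ft_torque": the same for the moment, N m; "grip_width": finger opening in m; "grip_force": force on a finger pad.
Only numpy, scipy, OpenCV 4.12 (cv2) and the standard library are available. Lean on these libraries where they do the work, as an engineer would, in place of code of your own. Each camera call takes 0.05 s, during which the arm holds its last target. There are 200 camera calls.

### The job

Turn the sample roaster up to its darkest setting on its touch control: with the fingers closed, run the fingertips lightly along the curved row of raised ridges, from the shortest ridge to the longest, touching each one in turn, and finish while still holding the fingertips lightly on the longest ridge. Do not press hard, do not lift the control or push it along the table, and leave the jar, cup and scoop beside it alone.

Things in the scene. Friction and masses are not known exactly. Their poses are not given: they have to be found in the camera images.
- control: the roaster's touch control lying loose on the table: a low oblong box 156 x 276 mm, 18 mm high, grey on a cork foot, 2 kg. Origin at the centre of its underside on the table, x across its short side, y along its long side, z up. On it floats a sprung black plate carrying five ridges
- plate_mid (a point): centre of the top of the black plate, 130 x 250 mm, 32 mm above the table, axes as the control's. Sprung: it starts to sink at about 1.5 N, yields 0.8 N per mm, meets a hard stop 8 mm down (about 8 N) and springs back when let go. More than 15 N counts as pressing hard
- ridge0: shortest of the five bare aluminium ridges on the black plate: a low rounded bar 14 mm long, 11 mm wide, 1.5 mm above the plate. The five stand 55 mm apart, in order of length, along an arc of radius 130 mm, each lying across it. Origin at the middle of its crest (33.5 mm above the table if untouched); x along the ridge, away from the arc's centre; z up
- ridge1: second of the five bare aluminium ridges on the black plate: a low rounded bar 20 mm long, 11 mm wide, 1.5 mm above the plate. The five stand 55 mm apart, in order of length, along an arc of radius 130 mm, each lying across it. Origin at the middle of its crest (33.5 mm above the table if untouched); x along the ridge, away from the arc's centre; z up
- ridge2: third (middle) of the five bare aluminium ridges on the black plate: a low rounded bar 26 mm long, 11 mm wide, 1.5 mm above the plate. The five stand 55 mm apart, in order of length, along an arc of radius 130 mm, each lying across it. Origin at the middle of its crest (33.5 mm above the table if untouched); x along the ridge, away from the arc's centre; z up
- ridge3: fourth of the five bare aluminium ridges on the black plate: a low rounded bar 32 mm long, 11 mm wide, 1.5 mm above the plate. The five stand 55 mm apart, in order of length, along an arc of radius 130 mm, each lying across it. Origin at the middle of its crest (33.5 mm above the table if untouched); x along the ridge, away from the arc's centre; z up
- ridge4: longest of the five bare aluminium ridges on the black plate: a low rounded bar 40 mm long, 11 mm wide, 1.5 mm above the plate. The five stand 55 mm apart, in order of length, along an arc of radius 130 mm, each lying across it. Origin at the middle of its crest (33.5 mm above the table if untouched); x along the ridge, away from the arc's centre; z up
- jar: bystander: jar with a wide cork lid, 74 mm across, 82 mm high, standing beside the control; origin at the centre of its underside
- cup: bystander: white cupping cup, 76 mm across, 60 mm high, standing beside the control; origin at the centre of its underside
- scoop: bystander: steel spoon-shaped scoop with a wooden handle, 150 mm long, lying beside the control, under 30 mm high; origin at its underside near the middle, x along it

How it is judged:
On the way, in this order (a step that is already met when the one before it is completed fails the run):
1. the fingertips touch the shortest ridge (contact force between the fingers and ridge0 above 0.3 N), for 0.05 s.
2. the fingertips touch the second ridge (contact force between the fingers and ridge1 above 0.3 N), for 0.05 s.
3. the fingertips touch the third (middle) ridge (contact force between the fingers and ridge2 above 0.3 N), for 0.05 s.
4. the fingertips touch the fourth ridge (contact force between the fingers and ridge3 above 0.3 N), for 0.05 s.
At the end, for the whole second after the job is handed in: after touching the first four ridges in order of length, the fingertips rest on the longest ridge with more than 0.3 N while the fingers press on the control with at most 15 N; the control lies on the table within 25 mm of where it began, jar, cup and scoop within 20 mm of theirs (contact force between the fingers and ridge4 above 0.3 N and not (contact force between the fingers and control above 15 N) and not (distance of control from where it was at the start of the episode above 0.025 m) and height (world z) of control below 0.008 m and not (distance of jar from where it was at the start of the episode above 0.02 m) and not (distance of cup from where it was at the start of the episode above 0.02 m) and not (distance of scoop from where it was at the start of the episode above 0.02 m)); the arm keeps its last pose, push and grip.
It fails at once if the fingers press on the control harder than 15 N (contact force between the fingers and control above 15 N).
It fails at once if the control is lifted off the table by more than 8 mm (height (world z) of control above 0.008 m).
It fails at once if the control is pushed or carried more than 25 mm (distance of control from where it was at the start of the episode above 0.025 m).
It fails at once if jar, cup or scoop is lifted or moved more than 20 mm (distance of any of jar, cup, scoop from where it was at the start of the episode above 0.02 m).
It also fails if it takes over 45 s, if anything falls off the work surface, if the arm or the gripper's body presses on something with over 40 N, if the wrist force passes 120 N, or if a joint passes its speed limit or range.

## Working session

There is one attempt and no reset: what is moved stays moved. The work goes in short steps, Python scripts to look and compute and a tool call to move; the robot and the scene stay as the last step left them, time stands still between calls to the robot, and variables do not carry over. Pictures are saved under pics/ and viewed, at most 10 in all, crops included, and the job is handed in when it is done.

Besides the shell and the picture viewer there is one more tool, called by a JSON object that holds its "api" and its "payload", one argument or row to a line. play_rows: Moves the arm, as the interface text tells. Its arguments: {"type":"object","properties":{"commands":{"type":"array","items":{"type":"array","items":{"type":"number"}}},"squeeze":{"type":"number"}},"required":["commands"]}

```bash
mkdir -p pics; python3 - <<'E'
from rig import *
import cv2
print(sense(),hold_point_z)
for n in("top","side"):
    cv2.imwrite(f"pics/{n}0.png",camera(n)[:,:,::-1])
E
```

```text
{'time_s': 0.0, 'q': array([ 1.14521753e+00,  2.59341024e-01,  1.53609657e+00,  1.72395171e-05,
        1.34798834e+00, -2.02806320e-01]), 'joint_vel': array([-0.00057479,  0.00072138, -0.0002094 , -0.00039906, -0.00114512,
        0.0002201 ]), 'tau': array([-3.99888404e-04, -4.37318194e+01, -2.84004557e+01,  7.18721864e-02,
        4.15190379e-02, -1.61045350e-04]), 'tcp_pos': array([0.12125598, 0.53590207, 0.21781336]), 'tcp_rot': array([-3.49148124e-01, -3.12154329e+00,  2.73007362e-03]), 'contact_force': array([0.71658937, 0.00745331, 0.02630136]), 'ft_torque': array([-0.00987721, -0.01373245, -0.00126375]), 'grip_force': 0.0, 'grip_width': 0.09318057865607111} 0.0188
```

View pics/top0.png

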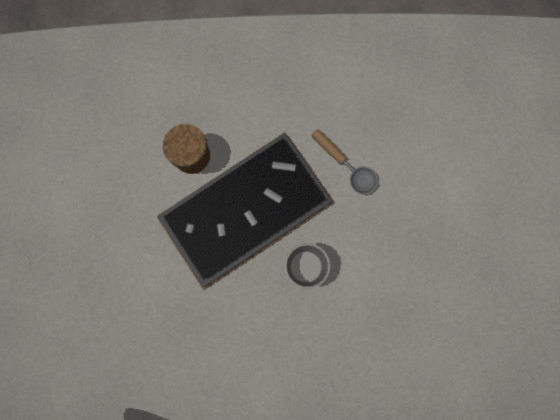

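The top view shows the black plate with ridges from about (189,228), the shortest, to (284,167), the longest. The jar is at (186,147), the cup at (307,266) and the scoop at (345,165). I'll segment the ridges and fit the known arc.

```bash
cat > h.py <<'E'
import cv2,numpy as np
from rig import *
def ray(px,n,z):
    c=calibration(n);R=cv2.Rodrigues(np.array(c["rvec"]))[0];t=np.array(c["tvec"]).ravel()
    u=cv2.undistortPoints(np.array(px,float).reshape(-1,1,2),np.array(c["K"]),np.array(c["dist_coeffs"])).reshape(-1,2)
    d=np.c_[u,np.ones(len(u))]@R; o=-R.T@t
    return o+d*((z-o[2])/d[:,2])[:,None]
E
python3 - <<'E'
from h import *
im=cv2.imread("pics/top0.png");g=cv2.cvtColor(im,cv2.COLOR_BGR2GRAY)
hull=np.array([[168,218],[284,143],[325,200],[208,277]])
m=np.zeros_like(g);cv2.fillPoly(m,[hull],255)
b=((g>80)&(m>0)).astype(np.uint8)
n,l,s,c=cv2.connectedComponentsWithStats(b)
P=[]
for i in range(1,n):
    print(s[i],c[i])
    if s[i][4]>20 and 150<c[i][0]<310:P.append(c[i])
P=np.array(P);P=P[P[:,0].argsort()]
W=ray(P,"top",0.0335);print(W)
print(np.linalg.norm(np.diff(W[:,:2],axis=0),axis=1))
print(ray([[307,266],[186,147]],"top",.07), ray([[315,133],[365,180],[345,162]],"top",.02))
cv2.imwrite("pics/crop.png",cv2.resize(im[125:295,150:345],None,fx=3.5,fy=3.5,interpolation=cv2.INTER_CUBIC))
E
```

```text
[272 162  24   9 146] [283.25342466 166.05479452]
[264 189  18  14 120] [272.58333333 195.275     ]
[244 211  13  15  96] [250.17708333 217.83333333]
[186 224   7   9  53] [189. 228.]
[217 224   8  12  75] [220.62666667 229.34666667]
[[0.53955617 0.18684535 0.0335    ]
 [0.53578797 0.1323207  0.0335    ]
 [0.55418958 0.08133525 0.0335    ]
 [0.59214615 0.04201425 0.0335    ]
 [0.64292525 0.02220294 0.0335    ]]
[0.0546547  0.05420457 0.05465201 0.05450693]
[[ 0.46828806 -0.01129228  0.07      ]
 [ 0.67290225  0.18530153  0.07      ]] [[ 0.70451027 -0.03609972  0.02      ]
 [ 0.61703501 -0.12075795  0.02      ]
 [ 0.65026083 -0.086989    0.02      ]]
```

View pics/crop.png

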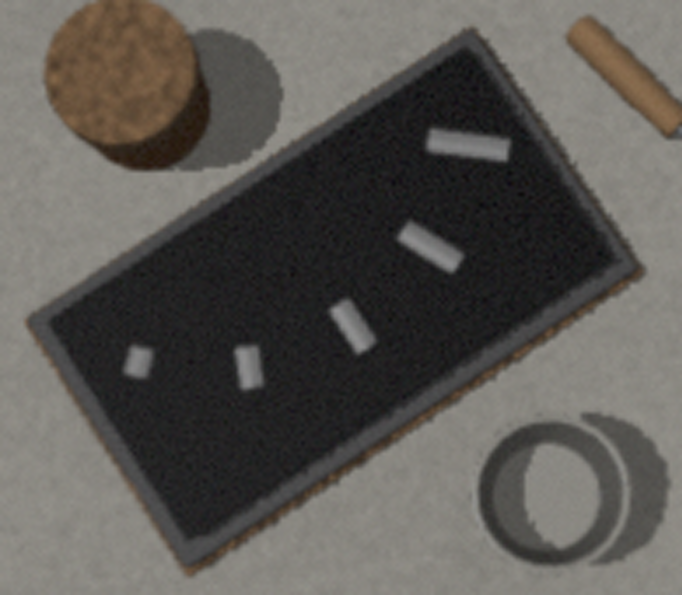

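View pics/side0.png

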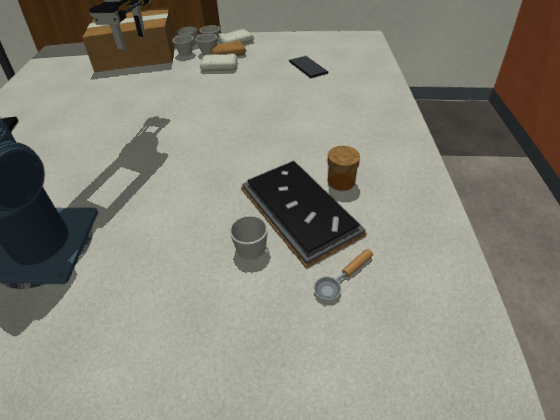

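The fit is consistent: chords are about 54.5 mm, against 54.6 expected. Plan: close the fingers, move above ridge0, twist so tool −x lies along the arc's tangent, then follow the arc.

{"api": "play_rows", "payload": {
  "commands": [
    [-34.6,-17.7,0,0,-1],
    [-34.6,-17.7,0,0,-1],
    [-34.6,-17.7,0,0,-1],
    [-34.6,-17.7,0,0,-1],
    [-34.6,-17.7,0,0,-1]
  ],
  "squeeze": 10
}}

```text
time_s: 0.52
tcp_pos: [0.2714, 0.4105, 0.2184]
tcp_rot: [-0.348, -3.122, 0.001]
contact_force: [0.5, -0.2, -0.5]
grip_width: 0.0642
grip_force: 0.0
```

{"api": "play_rows", "payload": {
  "commands": [
    [-34.6,-17.7,0,0,-1],
    [-34.6,-17.7,0,0,-1],
    [-34.6,-17.7,0,0,-1],
    [-34.6,-17.7,0,0,-1],
    [-34.6,-17.7,0,0,-1]
  ]
}}

```text
time_s: 0.93
tcp_pos: [0.4208, 0.2857, 0.2184]
tcp_rot: [-0.349, -3.122, 0.0]
contact_force: [0.4, 0.6, -0.4]
grip_width: 0.031
grip_force: 0.0
```

{"api": "play_rows", "payload": {
  "commands": [
    [-34.6,-17.7,0,0,-1],
    [-34.6,-17.7,0,0,-1],
    [-34.6,-17.7,0,0,-1],
    [-34.6,-17.7,0,0,-1],
    [0,0,0,6,-1]
  ]
}}

```text
time_s: 1.35
tcp_pos: [0.5441, 0.1826, 0.2177]
tcp_rot: [0.517, 3.097, -0.003]
contact_force: [-0.6, -0.1, 0.6]
grip_width: 0.0013
grip_force: 0.0
```

{"api": "play_rows", "payload": {
  "commands": [
    [0,0,0,7,-1],
    [0,0,0,7,-1],
    [0,0,0,7,-1],
    [0,0,0,7,-1],
    [0,0,0,7,-1]
  ]
}}

```text
time_s: 1.77
tcp_pos: [0.5389, 0.1876, 0.218]
tcp_rot: [-1.429, -2.797, 0.001]
contact_force: [0.7, 0.6, -0.5]
grip_width: 0.0006
grip_force: 0.0
```

{"api": "play_rows", "payload": {
  "commands": [
    [0,0,20,7,-1],
    [0,0,20,7,-1],
    [0,0,20,7,-1],
    [0,0,20,7,-1],
    [0,0,20,7,-1]
  ]
}}

```text
time_s: 2.18
tcp_pos: [0.5387, 0.1877, 0.1174]
tcp_rot: [-2.204, -2.238, 0.001]
contact_force: [0.2, -0.4, 0.4]
grip_width: 0.0007
grip_force: 0.0
```

```bash
cat >> h.py <<'E'
from scipy.spatial.transform import Rotation as Ro
RG=np.array([[.53956,.18685],[.53579,.13232],[.55419,.08134],[.59215,.04201],[.64293,.02220]])
from scipy.optimize import least_squares
C=least_squares(lambda c:np.linalg.norm(RG-c,axis=1)-.13,[.66,.15]).x
def st():
    s=sense();R=Ro.from_rotvec(s["tcp_rot"]).as_matrix();p=s["tcp_pos"]
    a=np.degrees(np.arctan2(*(RG-C).T[::-1]))%360
    r=p[:2]-C;ang=np.degrees(np.arctan2(r[1],r[0]))%360
    print("t",s["time_s"],"p",p.round(4),"F",np.round(s["contact_force"],2),"w",s["grip_width"],"q6",s["q"][5].round(2))
    print("head",np.degrees(np.arctan2(-R[1,0],-R[0,0])),"want",ang+90-360,"tilt",R[:,2].round(3))
    print("arc",ang.round(1),"of",a.round(1),"rad err mm",(np.linalg.norm(r)-.13)*1e3)
    for i in range(5):print(i,(R.T@np.r_[RG[i]-p[:2],.0335-p[2]]*1e3).round(1),end=";")
E
python3 - <<'E'
from h import *
print(C);st()
cv2.imwrite("pics/top1.png",camera("top")[:,:,::-1]);cv2.imwrite("pics/wr1.png",camera("wrist")[:,:,::-1])
E
```

```text
[0.6643896  0.15030502]
t 2.1833 p [0.5387 0.1877 0.1174] F [ 0.2  -0.39  0.43] w 0.0007256920037470832 q6 0.12
head -89.11085387662162 want -106.55594239178964 tilt [-0.001 -0.    -1.   ]
arc 163.4 of [163.7 188.  212.  236.3 260.5] rad err mm 1.0775413407337064
0 [-0.8  0.9 83.9];1 [-55.3  -3.8  83.9];2 [-106.5   13.9   83.9];3 [-146.5   51.2   83.8];4 [-167.   101.7   83.8];
```

View pics/wr1.png

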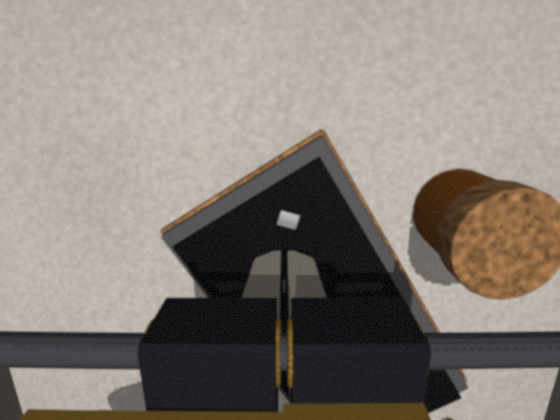

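The wrist view shows ridge0 at (288,219) with the closed fingertips just below it and the jar to the right. I'll use it to cross-check the position.

```bash
python3 - <<'E'
from h import *
s=sense();c=calibration("wrist");R=Ro.from_rotvec(s["tcp_rot"]).as_matrix()
T=np.array(c["T_tool_cam"])
u=cv2.undistortPoints(np.array([[[288,219.]]]),np.array(c["K"]),np.array(c["dist_coeffs"])).ravel()
d=R@T[:3,:3]@np.r_[u,1];o=s["tcp_pos"]+R@T[:3,3]
print(o+d*(.0335-o[2])/d[2],o)
E
```

```text
[0.53744408 0.18631412 0.0335    ] [0.53484517 0.26970862 0.28152122]
```

The wrist camera agrees within 2 mm. Descending.

{"api": "play_rows", "payload": {
  "commands": [
    [-1,0,18,6,-1],
    [0,0,18,6,-1],
    [0,0,18,5,-1],
    [0,0,16,0,-1],
    [0,0,6,0,-1]
  ]
}}

```text
time_s: 2.7
tcp_pos: [0.5384, 0.1866, 0.0415]
tcp_rot: [-2.5, -1.9, 0.003]
contact_force: [-0.3, -0.3, -0.7]
grip_width: 0.0003
grip_force: 0.0
```

{"api": "play_rows", "payload": {
  "commands": [
    [0,0,1,0,-1],
    [0,0,1,0,-1],
    [0,0,1,0,-1],
    [0,0,1,0,-1],
    [0,0,1,0,-1]
  ]
}}

```text
time_s: 3.12
tcp_pos: [0.5399, 0.1868, 0.0386]
tcp_rot: [2.504, 1.896, 0.003]
contact_force: [0.2, -0.2, -0.1]
grip_width: 0.0006
grip_force: 0.0
```

```bash
python3 -c "
from h import *
st()"
```

```text
t 3.1167 p [0.5399 0.1868 0.0386] F [ 0.22 -0.18 -0.09] w 0.000623355406834549 q6 0.41
head -105.7306861090515 want -106.35212149624849 tilt [ 0.002  0.    -1.   ]
arc 163.6 of [163.7 188.  212.  236.3 260.5] rad err mm -0.2773139501920374
0 [-0.1 -0.4  5.1];1 [-53.6  10.8   5.1];2 [-97.7  42.3   5.1];3 [-125.2   89.5    5.2];4 [-130.5  143.8    5.3];
```

{"api": "play_rows", "payload": {
  "commands": [
    [0,0,1,0,-1],
    [0,0,1,0,-1],
    [0,0,1,0,-1],
    [0,0,0,0,-1],
    [0,0,0,0,-1]
  ]
}}

```text
time_s: 3.53
tcp_pos: [0.5391, 0.1867, 0.0346]
tcp_rot: [-2.505, -1.896, 0.0]
contact_force: [0.5, -0.8, 0.6]
grip_width: 0.0008
grip_force: 0.0
```

{"api": "play_rows", "payload": {
  "commands": [
    [0,0,0.5,0,-1],
    [0,0,0.5,0,-1],
    [0,0,0.5,0,-1],
    [0,0,0.5,0,-1],
    [0,0,0,0,-1]
  ]
}}

```text
time_s: 3.95
tcp_pos: [0.5393, 0.1867, 0.0328]
tcp_rot: [2.505, 1.896, 0.0]
contact_force: [-0.9, 0.1, 2.1]
grip_width: 0.0002
grip_force: 1.1
```

{"api": "play_rows", "payload": {
  "commands": [
    [0,0,0.5,0,-1],
    [0,0,0.5,0,-1],
    [0,0,0.5,0,-1],
    [0,0,0.5,0,-1],
    [0,0,0,0,-1]
  ]
}}

```text
time_s: 4.37
tcp_pos: [0.5393, 0.1867, 0.0307]
tcp_rot: [2.505, 1.896, 0.0]
contact_force: [-0.5, 0.3, 4.0]
grip_width: 0.0004
grip_force: 1.9
```

```bash
python3 -c "
from h import *
st()"
```

```text
t 4.3667 p [0.5393 0.1867 0.0307] F [-0.47  0.32  4.05] w 0.0003706199291182975 q6 0.41
head -105.76290576944582 want -106.22901374339304 tilt [ 0.  0. -1.]
arc 163.8 of [163.7 188.  212.  236.3 260.5] rad err mm 0.2902521050208162
0 [ 0.2  0.2 -2.8];1 [-53.3  11.4  -2.8];2 [-97.4  43.   -2.8];3 [-124.9   90.2   -2.8];4 [-130.2  144.4   -2.7];
```

About 4 N on ridge0. Sweeping along the arc now.

{"api": "play_rows", "payload": {
  "commands": [
    [-5.5,0.1,0,-2.42,-1],
    [-5.5,0.1,0,-2.42,-1],
    [-5.5,0.1,0,-2.42,-1],
    [-5.5,0.1,0,-2.42,-1],
    [-5.5,0.1,0,-2.42,-1]
  ]
}}

```text
time_s: 4.78
tcp_pos: [0.5348, 0.16, 0.0308]
tcp_rot: [2.289, 2.152, 0.002]
contact_force: [0.4, 2.0, 3.2]
grip_width: 0.0008
grip_force: 1.4
```

```bash
python3 -c "
from h import *
st()"
```

```text
t 4.7833 p [0.5348 0.16   0.0308] F [0.41 1.97 3.24] w 0.000804904897266215 q6 0.15
head -93.54891438491342 want -94.2685980120757 tilt [ 0.001  0.001 -1.   ]
arc 175.7 of [163.7 188.  212.  236.3 260.5] rad err mm -0.0602828644643838
0 [27.1  3.1 -2.7];1 [-27.5   2.7  -2.7];2 [-77.3  24.2  -2.7];3 [-114.2   64.5   -2.7];4 [-130.8  116.4   -2.7];
```

{"api": "play_rows", "payload": {
  "commands": [
    [-5.5,0.1,0,-2.42,-1],
    [-5.5,0.1,0,-2.42,-1],
    [-5.5,0.1,0,-2.42,-1],
    [-5.5,0.1,0,-2.42,-1],
    [-5.5,0.1,0,-2.42,-1]
  ]
}}

```text
time_s: 5.2
tcp_pos: [0.5357, 0.1328, 0.0308]
tcp_rot: [-2.049, -2.38, -0.002]
contact_force: [-0.6, 3.3, 4.1]
grip_width: 0.0004
grip_force: 1.9
```

{"api": "play_rows", "payload": {
  "commands": [
    [-5.5,0.1,0,-2.42,-1],
    [-5.5,0.1,0,-2.42,-1],
    [-5.5,0.1,0,-2.42,-1],
    [-5.5,0.1,0,-2.42,-1],
    [-5.5,0.1,0,-2.42,-1]
  ]
}}

```text
time_s: 5.62
tcp_pos: [0.5423, 0.1059, 0.0306]
tcp_rot: [-1.787, -2.583, -0.001]
contact_force: [-1.2, 2.8, 2.4]
grip_width: 0.0008
grip_force: 1.4
```

```bash
python3 -c "
from h import *
st()
cv2.imwrite('pics/top2.png',camera('top')[125:295,150:345,::-1].repeat(3,0).repeat(3,1))"
```

```text
t 5.6167 p [0.5423 0.1059 0.0306] F [-1.18  2.82  2.38] w 0.000757190542258879 q6 -0.37
head -69.35105739692133 want -70.01053709453072 tilt [-0.     0.001 -1.   ]
arc 200.0 of [163.7 188.  212.  236.3 260.5] rad err mm -0.04425171464766953
0 [76.7 26.  -2.8];1 [27.   3.3 -2.8];2 [-27.2   2.5  -2.9];3 [-77.4  24.2  -2.9];4 [-113.8   64.7   -2.9];
```

View pics/top2.png

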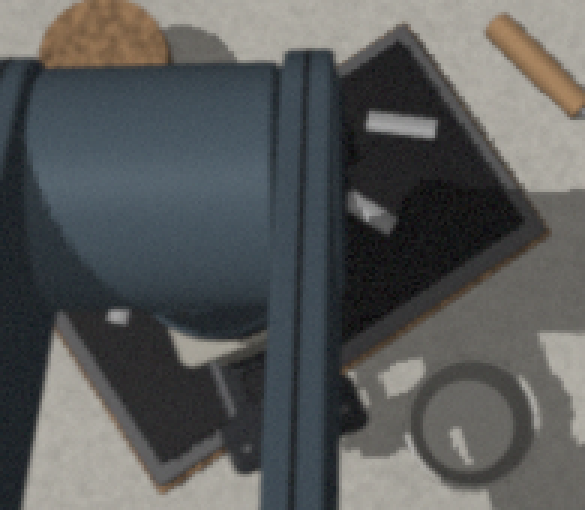

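The control's top corner is still at (285,133), and the cup and scoop are where they were. Nothing has shifted, so I'll continue.

{"api": "play_rows", "payload": {
  "commands": [
    [-5.5,0.1,0,-2.42,-1],
    [-5.5,0.1,0,-2.42,-1],
    [-5.5,0.1,0,-2.42,-1],
    [-5.5,0.1,0,-2.42,-1],
    [-5.5,0.1,0,-2.42,-1]
  ]
}}

```text
time_s: 6.08
tcp_pos: [0.5539, 0.0816, 0.0306]
tcp_rot: [-1.506, -2.756, -0.0]
contact_force: [-1.3, 3.0, 4.1]
grip_width: 0.0003
grip_force: 2.0
```

{"api": "play_rows", "payload": {
  "commands": [
    [-5.5,0.1,0,-2.42,-1],
    [-5.5,0.1,0,-2.42,-1],
    [-5.5,0.1,0,-2.42,-1],
    [-5.5,0.1,0,-2.42,-1],
    [-5.5,0.1,0,-2.42,-1]
  ]
}}

```text
time_s: 6.5
tcp_pos: [0.5712, 0.0599, 0.0305]
tcp_rot: [-1.207, -2.899, -0.0]
contact_force: [-1.6, 1.2, 3.5]
grip_width: 0.0006
grip_force: 1.5
```

```bash
python3 -c "
from h import *
st()"
```

```text
t 6.5 p [0.5712 0.0599 0.0305] F [-1.57  1.16  3.48] w 0.0005843039694926261 q6 -0.87
head -45.206444128368304 want -45.88830095635592 tilt [-0.001  0.001 -1.   ]
arc 224.1 of [163.7 188.  212.  236.3 260.5] rad err mm -0.15728483336802102
0 [112.3  67.   -2.9];1 [76.3 25.9 -2.9];2 [27.2  3.  -3. ];3 [-27.5   2.3  -3.1];4 [-77.3  24.3  -3.1];
```

{"api": "play_rows", "payload": {
  "commands": [
    [-5.5,0.1,0,-2.42,-1],
    [-5.5,0.1,0,-2.42,-1],
    [-5.5,0.1,0,-2.42,-1],
    [-5.5,0.1,0,-2.42,-1],
    [-5.5,0.1,0,-2.42,-1]
  ]
}}

```text
time_s: 6.92
tcp_pos: [0.5918, 0.0426, 0.0303]
tcp_rot: [-0.894, -3.009, -0.0]
contact_force: [-2.8, 1.7, 3.6]
grip_width: 0.0005
grip_force: 2.1
```

{"api": "play_rows", "payload": {
  "commands": [
    [-5.5,0.1,0,-2.42,-1],
    [-5.5,0.1,0,-2.42,-1],
    [-5.5,0.1,0,-2.42,-1],
    [-5.5,0.1,0,-2.42,-1],
    [-5.5,0.1,0,-2.42,-1]
  ]
}}

```text
time_s: 7.33
tcp_pos: [0.6166, 0.0298, 0.0303]
tcp_rot: [-0.572, -3.087, -0.0]
contact_force: [-1.9, 0.6, 3.2]
grip_width: 0.0008
grip_force: 1.6
```

{"api": "play_rows", "payload": {
  "commands": [
    [-5.5,0.1,0,-2.42,-1],
    [-5.5,0.1,0,-2.42,-1],
    [-5.5,0.1,0,-2.42,-1],
    [-5.5,0.1,0,-2.42,-1],
    [-5.5,0.1,0,-2.42,-1]
  ]
}}

```text
time_s: 7.75
tcp_pos: [0.6427, 0.0226, 0.0302]
tcp_rot: [-0.244, -3.129, -0.0]
contact_force: [-3.3, 0.3, 4.5]
grip_width: 0.0005
grip_force: 2.1
```

{"api": "play_rows", "payload": {
  "commands": [
    [0,0,0,0,-1],
    [0,0,0,0,-1],
    [0,0,0,0,-1],
    [0,0,0,0,-1],
    [0,0,0,0,-1]
  ]
}}

```text
time_s: 8.17
tcp_pos: [0.644, 0.0223, 0.0309]
tcp_rot: [0.247, 3.131, -0.0]
contact_force: [0.7, -0.5, 3.6]
grip_width: 0.0002
grip_force: 1.9
```

```bash
python3 -c "
from h import *
st()
cv2.imwrite('pics/wr3.png',camera('wrist')[:,:,::-1])
cv2.imwrite('pics/top3.png',camera('top')[125:295,150:345,::-1].repeat(3,0).repeat(3,1))"
```

```text
t 8.1667 p [0.644  0.0223 0.0309] F [ 0.68 -0.52  3.6 ] w 0.0002177950972882912 q6 -1.55
head -9.005684695280314 want -9.069922203773615 tilt [ 0.001 -0.    -1.   ]
arc 260.9 of [163.7 188.  212.  236.3 260.5] rad err mm -0.3901945018481012
0 [128.9 146.2  -2.7];1 [124.1  91.7  -2.7];2 [97.9 44.2 -2.7];3 [54.2 11.3 -2.6];4 [ 1.  -0.3 -2.6];
```

View pics/wr3.png

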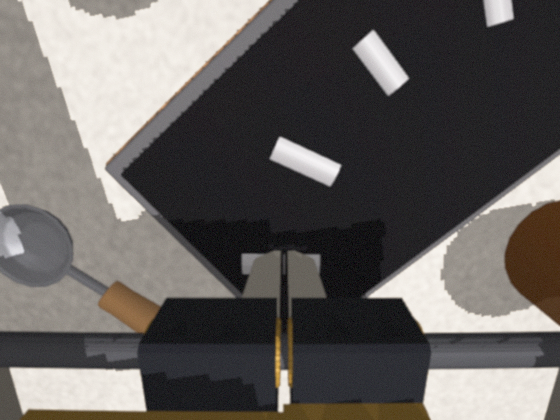

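View pics/top3.png

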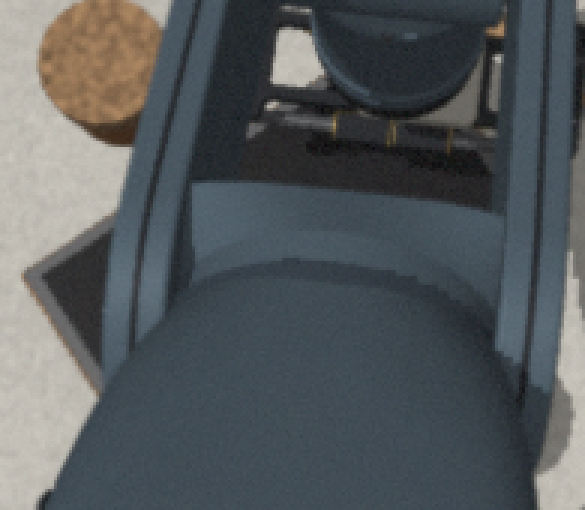

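The wrist view shows the fingertips on ridge4, whose ends stick out on both sides at about (248,263) and (315,263). The top view shows the control's left corner at (25,275) in the crop, unchanged. The force is a steady 3.6 N, so I'm handing in.

```bash
python3 -c "
from rig import *
print(close_job())"
```

```text
the job is handed in; nothing more can be done
None
```

I ran the closed fingertips along all five ridges from shortest to longest and handed the job in with them resting on the longest ridge at about 3.6 N; readings stayed under about 6 N, the control did not visibly shift, and no judging result came back.

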